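Show the helper which bottle goes into which well

ROBOT

A 6-joint arm with a two-finger parallel gripper is mounted at the origin on the work surface. World frame = base frame: x ahead of the robot, y to its left, z up, the work surface at z = 0. Lengths are in m, angles in rad, forces in N, time in s.
With the tool pointing down it reaches from about 0.35 to 1 m from the base axis. Payload 7.1 kg.
Tool frame: the origin (TCP) lies between the finger pads, 19 mm behind the fingertips; this is the grasp point; z points along the fingers, y is the line along which they close (so a half turn about z gives the same grasp; the last joint's range is limited). The gripper opens to 85 mm and grips with 20 to 120 N. Pads are 22 mm wide; open, the fingers measure 114 mm over their backs; the gripper's body (76 mm by 85 mm) begins 54 mm behind the grasp point. The pads swing forward as they close: fully open they stand 13 mm farther back than shut.
Start: joints at [1.238, 0.423, 1.63, -0, 1.089, -0.019], TCP at [0.193, 0.594, 0.25] pointing down, gripper open.
Joint ranges: [-3, 3], [-0.9, 2.11], [0.09, 2.58], [-1.31, 4.45], [0.11, 2.69], [-2.54, 2.54]. Speed limits (rad/s): [2.39, 2.39, 3.01, 3.14, 3.14, 3.14].

INTERFACE

Orientations are given as a unit quaternion [x, y, z, w].
In Python, from workcell import r gives the robot as it stands. The module is installed in compiled form; this text tells all that it offers.
- The arm moves only by the tool move_arm, never from a script. Its argument "commands" is one flat list of numbers, 7 for each row, row after row: the opening, from -1 (shut) to 1 (fully open), so that 0 is half open, then the shift along the tool's x, y, z in m, then the turn, a rotation vector about the tool's x, y, z in rad. In form: [grip, tx, ty, tz, rx, ry, rz, grip, tx, ty, tz, rx, ry, rz, ...]. A call has 1 to 20 rows; each row shifts and turns the commanded pose from where the row before left it, along the tool's axes as they then stand; what a row does not reach is not made up. A row lasts 1/8 s, in which the tool goes at most 62.5 mm and 10.7 degrees, less where a joint would pass 70% of its speed; a pose out of reach is approached as far as the arm can. A call is refused whole if a number of a shift passes 0.0625 or a number of a turn 0.188, either way. A call with a gripper value outside its range is refused whole. The fingers move at their own pace and stop on an object; "grip_force" is the grip in N (left out, the last holds). Time passes only in rows, so rows that do not move let the fingers close. It gives the time, the measured TCP pose, the force, the opening and the grip force at its end, in the units of the state.
- r.get_state(): the state, without advancing time (a new reading comes with each control period).
- r.grab_frame(name): name is "scene" or "top" or "wrist"; returns (picture, depth): 400x640x3 uint8, red, green, blue; 400x640 float32, m along the optical axis (not along the pixel's ray), 0 where there is no reading.
- r.get_calibration(name): a dict with "camera_matrix" (3x3 intrinsics, pixels), "dist_coeffs" ([k1, k2, p1, p2, k3] as OpenCV has them; the pictures are not rectified), "extrinsics" (4x4, takes a point from camera to world coordinates); the wrist camera has in their place "hand_eye" (4x4, takes a point from camera to tool coordinates, whose origin is the TCP and whose axes are the flange's). Camera axes: x right, y down, z forward; pixel columns grow to the right and rows downward; lengths in m; the calibration is good to about 2 mm. A picture is of the moment at which its call begins: read the wrist's pose just before it. get_calibration takes no time and is no camera call.
- r.close_job(): hands the job in; it is judged then, once.
The state is a dict: "t": time; "joints": joint angles; "qd": joint speeds; "effort": joint torques, N m; "tool_pos": TCP position; "tcp_rot": TCP orientation; "wrist_force": force on the tool from outside, world axes, zero at the start; "ft_torque": the same for the moment, N m; "gripper_width": opening from 0.0 (shut) to 1.0 (fully open); "finger_force": force on a finger pad.
Only numpy, scipy, OpenCV 4.12 (cv2) and the standard library are available. Lean on these libraries where they do the work, as an engineer would, in place of code of your own. Each camera call takes 0.05 s, during which the arm holds its last target. There are 200 camera calls.

TASK

Show a helper how to fill the dosing box: with a fingertip, gently push the box's cover by its orange ramp all the way open (no pinching), then point straight down at the cap of the pink bottle from just above it (a few centimetres) for two seconds, then point straight down at the middle of the uncovered blue well in the same way, just above its mouth, for two seconds, and finish still pointing there. Do not touch any bottle or the other things on the counter, and point at no other bottle on the way.

Things in the scene. Friction and masses are not known exactly. Their poses are not given: they have to be found in the camera images.
- pink_bottle: the pink bottle with a white cap and pale label, 80 mm across, 220 mm tall, loose; origin at the centre of its underside, z up
- pink_bottle_cap (a point): centre of the top of the pink bottle's white cap, 220 mm above the work surface
- green_bottle: bright green bottle with a green cap, 62 mm across, 190 mm tall, loose; origin at the centre of its underside
- white_bottle: white bottle with a blue cap, 70 mm across, 200 mm tall, loose; origin at the centre of its underside
- amber_bottle: amber-brown bottle with a black cap and pale label, 66 mm across, 170 mm tall, loose; origin at the centre of its underside
- green_bottle_cap (a point): centre of the top of the green bottle's cap
- white_bottle_cap (a point): centre of the top of the white bottle's cap
- amber_bottle_cap (a point): centre of the top of the amber bottle's cap
- dosing_box: fixed white open-topped dosing box, 112 (x) x 230 (y) x 60 mm high, walls 5 mm; origin at the centre of its underside, y along its length. Two square wells side by side, about 102 x 105 mm, 53 mm deep: the one towards -y has a blue floor, the one towards +y a grey floor. It is turned by up to 0.4 rad from the table's axes
- blue_well (a point): centre of the mouth of the blue-floored well, level with the box's rim, 60 mm above the work surface; axes as the box. Wholly or mostly hidden under the cover at the start
- cover (a joint): the flat grey cover that slides along the top of the box, in m: 0 = blue well fully covered, 0.114 = at its stop, fully open (over the grey well). It moves along the box's +y, starts between 0 and 0.025, needs about 1.5 N and stays where it is left.
- cover_push (a point): middle of the steep upright face of the cover's orange ramp, where a fingertip pushes along the box's +y; moves with the cover; axes as the box. Cover plate 112 x 112 mm, its top 65.5 mm above the work surface. The ramp is 96 mm wide along x and rises 24 mm above the plate; the steep face looks to -y, 41 mm from the plate's -y edge, and the ramp slopes down over 55 mm towards +y
- green_cup: open green plastic cup, 72 mm across, 95 mm tall, loose; origin at the centre of its underside
- paper_roll: white paper roll standing on end, 106 mm across, 100 mm tall, loose; origin at the centre of its underside
- wipes_tub: turquoise wipes tub with a white flap, 110 x 190 x 70 mm, loose; origin at the centre of its underside
- soap: cream bar of soap, 55 x 85 x 28 mm, loose; origin at the centre of its underside
There are look-alikes about, which are no part of the job. What is shaped like the pink_bottle but purple is not meant.

How it is judged:
On the way, in this order (a step that is already met when the one before it is completed fails the run):
1. the cover is pushed fully open (value of joint cover above 0.104 m), for 0.2 s.
2. the fingers point down at the pink bottle's cap from just above it, without contact, for 1.5 s (horizontal distance between the grasp point and pink_bottle_cap below 0.02 m and z of the grasp point in the frame of pink_bottle_cap between 0.02 and 0.08 m and angle between the grasp point's own z axis and vertical above 2.5 rad), for 1.5 s.
3. the fingers point down at the blue well from just above its mouth for 1.5 s (horizontal distance between the grasp point and blue_well below 0.02 m and z of the grasp point in the frame of blue_well between 0.015 and 0.08 m and angle between the grasp point's own z axis and vertical above 2.5 rad), for 1.5 s.
At the end, for the whole second after the job is handed in: Cover at rest within 10 mm of fully open; tool pointing down (within about 37 degrees), TCP within 20 mm sideways of the blue well's centre and 15 to 80 mm above its mouth (pink cap before: within 20 mm sideways, 20 to 80 mm above); no loose thing moved 10 mm (all of step 3 and value of joint cover above 0.104 m and velocity of joint cover below 0.01 m/s and distance of each of pink_bottle, green_bottle, white_bottle, amber_bottle, green_cup, paper_roll, wipes_tub, soap from where it was at the start of the episode below 0.01 m); the robot touches nothing.
It fails at once if a bottle or another loose thing is touched by the robot (contact force between any of the fingers, the arm and pink_bottle above 0.3 N or contact force between any of the fingers, the arm and green_bottle above 0.3 N or contact force between any of the fingers, the arm and white_bottle above 0.3 N or contact force between any of the fingers, the arm and amber_bottle above 0.3 N or contact force between any of the fingers, the arm and green_cup above 0.3 N or contact force between any of the fingers, the arm and paper_roll above 0.3 N or contact force between any of the fingers, the arm and wipes_tub above 0.3 N or contact force between any of the fingers, the arm and soap above 0.3 N).
It fails at once if a bottle or another loose thing is moved, lifted or tipped (distance of any of pink_bottle, green_bottle, white_bottle, amber_bottle, green_cup, paper_roll, wipes_tub, soap from where it was at the start of the episode above 0.01 m or angle between any of pink_bottle, green_bottle, white_bottle, amber_bottle, green_cup, paper_roll, wipes_tub, soap's own z axis and vertical above 0.15 rad).
It fails at once if the cover or the box is pushed with more than 35 N, or the cover is pinched hard (contact force between any of the fingers, the arm and dosing_box above 35 N).
It fails at once if the tool points closely at a wrong bottle (TCP within 20 mm sideways and less than 45 mm above its cap) ((horizontal distance between the grasp point and green_bottle_cap below 0.02 m and z of the grasp point in the frame of green_bottle_cap below 0.045 m) or (horizontal distance between the grasp point and white_bottle_cap below 0.02 m and z of the grasp point in the frame of white_bottle_cap below 0.045 m) or (horizontal distance between the grasp point and amber_bottle_cap below 0.02 m and z of the grasp point in the frame of amber_bottle_cap below 0.045 m)).
It also fails if it takes over 56 s, if anything falls off the work surface, if the arm or the gripper's body presses on something with over 40 N, if the wrist force passes 120 N, or if a joint passes its speed limit or range.

## Working session

There is one attempt and no reset: what is moved stays moved. The work goes in short steps, Python scripts to look and compute and a tool call to move; the robot and the scene stay as the last step left them, time stands still between calls to the robot, and variables do not carry over. Pictures are saved under pics/ and viewed, at most 10 in all, crops included, and the job is handed in when it is done.

Besides the shell and the picture viewer there is one more tool, called after ">>>" as name(argument=value, ...), one argument or row to a line, values as JSON. move_arm: Moves the arm, as the interface text tells. Its arguments: {"type":"object","properties":{"commands":{"type":"array"},"grip_force":{"type":"number"}},"required":["commands"]}

```bash
mkdir -p pics; python3 - <<'E'
from workcell import r
import cv2,numpy as np
for n in("top","scene"):
    p,d=r.grab_frame(n);np.savez(n,p=p,d=d);cv2.imwrite(f"pics/{n}0.png",p[...,::-1])
    c=r.get_calibration(n);print(n,np.round(c["camera_matrix"],1).tolist(),np.round(c["extrinsics"],3).tolist(),c["dist_coeffs"])
s=r.get_state();print(s["tool_pos"],s["tcp_rot"],s["t"])
E
```

```text
top [[385.6, 0.0, 320.6], [0.0, 385.6, 193.7], [0.0, 0.0, 1.0]] [[0.011, -0.995, 0.103, 0.483], [-1.0, -0.01, 0.008, -0.043], [-0.007, -0.103, -0.995, 1.137], [0.0, 0.0, 0.0, 1.0]] [-0.04110852  0.          0.          0.          0.        ]
scene [[425.2, 0.0, 317.6], [0.0, 425.2, 203.8], [0.0, 0.0, 1.0]] [[0.212, 0.806, -0.552, 1.364], [0.977, -0.18, 0.112, -0.181], [-0.009, -0.564, -0.826, 1.25], [0.0, 0.0, 0.0, 1.0]] [0.01129215 0.         0.         0.         0.        ]
[0.19273466 0.59404931 0.24931404] [ 1.56244152e-01  9.87718214e-01 -6.91896853e-04 -1.23566259e-04] 0.1
```

View pics/top0.png

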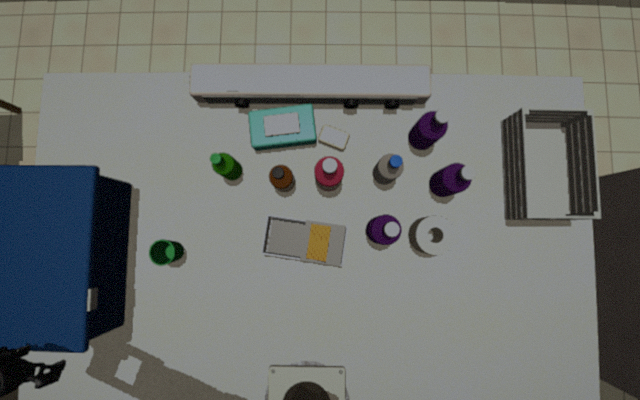

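View pics/scene0.png

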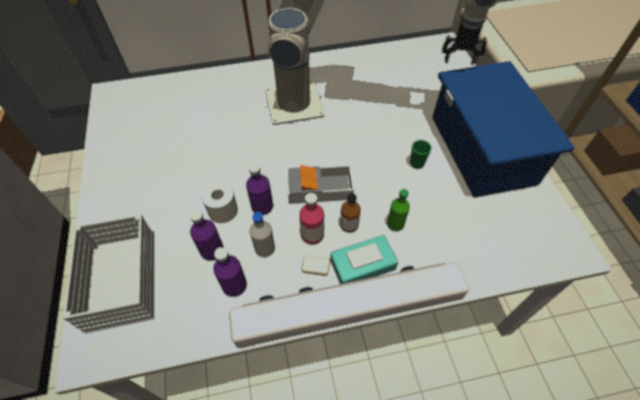

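Top view: the candidates for the pink bottle are pink (329,172; cap 330,163) and three purple ones (428,130), (450,180) and (384,230). The others are amber (281,177), green (226,166) and white with a blue cap (388,168). The box runs from (264,218) to (346,266), with its orange ramp at (318,242) and the open grey part to the left. I choose the pink one and will check it in a close crop.

```bash
cat > h.py <<'E'
import cv2,numpy as np
from workcell import r
def world(n,px,d=None,z=None):
    c=r.get_calibration(n);K,D,T=c["camera_matrix"],c["dist_coeffs"],np.array(c["extrinsics"])
    u=cv2.undistortPoints(np.array(px,float).reshape(-1,1,2),np.array(K),np.array(D)).reshape(-1,2)
    ray=np.c_[u,np.ones(len(u))]
    if d is None:
        w=ray@T[:3,:3].T; d=(z-T[2,3])/w[:,2]
    return (ray*np.asarray(d)[:,None])@T[:3,:3].T+T[:3,3]
def cloud(n,d):
    v,u=np.mgrid[:400,:640];return world(n,np.c_[u.ravel(),v.ravel()],d.ravel()).reshape(400,640,3)
E
python3 - <<'E'
from h import *
f=np.load("top.npz");p,d=f["p"],f["d"];W=cloud("top",d)
cv2.imwrite("pics/crop.png",cv2.resize(p[135:275,250:410,::-1],None,fx=5,fy=5,interpolation=cv2.INTER_CUBIC)[:600+100])
im=cv2.resize(p[150:270,250:410,::-1],None,fx=5,fy=5,interpolation=cv2.INTER_CUBIC);cv2.imwrite("pics/crop.png",im)
for n,(x,y) in dict(pink=(330,164),amber=(278,172),green=(217,159),white=(396,161),purp1=(392,230),cup=(163,252),roll=(432,236),tub=(282,125),soap=(334,137),shelf=(300,80),plate=(335,245),blue=(40,250),wall=(270,219)).items(): print(n,np.round(W[y-1:y+2,x-1:x+2].reshape(-1,3).mean(0),3))
# bounds of things by height
Z=W[...,2]
for nm,sl in dict(bigblue=(slice(160,355),slice(0,135)),).items():
    q=W[sl].reshape(-1,3);q=q[(q[:,2]>.1)&(q[:,2]<.6)];print(nm,np.percentile(q,[1,50,99],axis=0).round(3).tolist())
# caps: centroid of points within 8mm of the cap height
for n,(x,y,h) in dict(pink=(330,164,.22),amber=(278,172,.17),green=(217,159,.19),white=(396,161,.2)).items():
    q=W[y-14:y+15,x-14:x+15].reshape(-1,3);q=q[abs(q[:,2]-h)<.006];print(n,len(q),q.mean(0).round(4),np.ptp(q,axis=0).round(3))
hsv=cv2.cvtColor(p,cv2.COLOR_RGB2HSV)
m=(hsv[...,0]>8)&(hsv[...,0]<28)&(hsv[...,1]>170)&(hsv[...,2]>120);m[:,:300]=0;m[:210]=0
q=W[m];print("orange",m.sum(),q.min(0).round(3),q.max(0).round(3))
m=(Z>.05)&(Z<.1);m[:210]=0;m[275:]=0;m[:,:255]=0;m[:,355:]=0
q=W[m][:,:2].astype(np.float32);print("box",m.sum(),cv2.minAreaRect(q))
E
```

```text
pink [ 0.651 -0.057  0.219]
amber [0.638 0.074 0.169]
green [0.666 0.226 0.189]
white [ 0.663 -0.22   0.199]
purp1 [ 0.494 -0.206  0.219]
cup [0.424 0.422 0.017]
roll [ 0.48  -0.362  0.   ]
tub [0.789 0.078 0.069]
soap [ 0.766 -0.071  0.027]
shelf [0.918 0.028 0.08 ]
plate [ 0.452 -0.075  0.065]
blue [0.434 0.64  0.224]
wall [0.524 0.113 0.014]
bigblue [[0.204, 0.514, 0.107], [0.42, 0.604, 0.224], [0.637, 0.748, 0.252]]
pink 170 [ 0.6487 -0.0553  0.2193] [0.034 0.034 0.008]
amber 108 [0.6379 0.0755 0.1691] [0.027 0.029 0.009]
green 105 [0.6688 0.2315 0.1894] [0.027 0.028 0.008]
white 131 [ 0.665  -0.2199  0.1991] [0.031 0.03  0.009]
orange 247 [ 0.413 -0.058  0.065] [0.507 0.002 1.137]
box 1981 ((0.46618443727493286, 0.010741084814071655), (0.23047533631324768, 0.1123897060751915), 82.21455383300781)
```

View pics/crop.png

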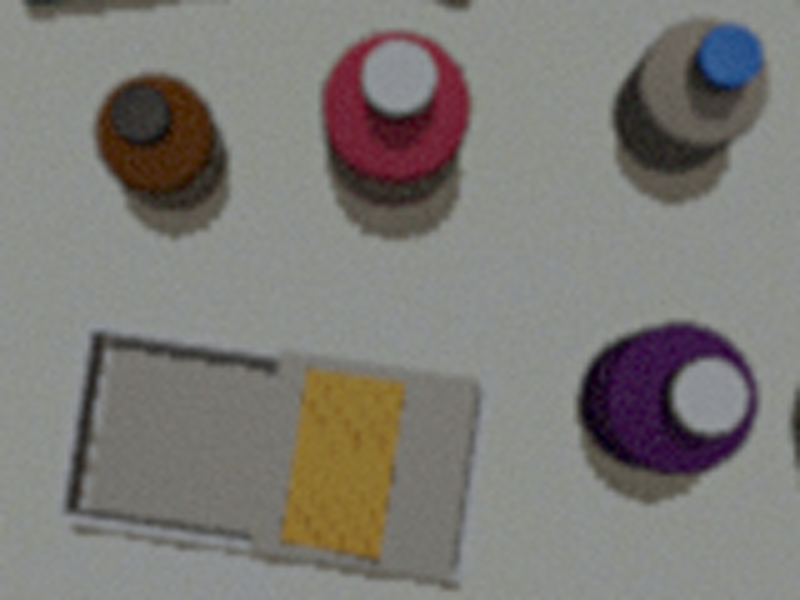

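The crop confirms the white-capped pink bottle (cap at crop 399,77, so 330,165 in the picture), clearly different from the purple one at 680,400. The ramp's steep edge is at crop x≈392–402, facing the right (-y) end. Next I get the face position in box axes.

```bash
cat >> h.py <<'E'
a=np.deg2rad(82.2145);Y=np.array([np.cos(a),np.sin(a)]);X=np.array([Y[1],-Y[0]]);C=np.array([.4662,.0107])
def box(w): w=np.asarray(w)[...,:2]-C; return np.stack([w@X,w@Y],-1)
E
python3 - <<'E'
from h import *
for n in("top","scene"):
    f=np.load(n+".npz");d=f["d"];W=cloud(n,d);B=box(W);Z=W[...,2]
    k=(abs(B[...,0])<.045)&(abs(B[...,1])<.14)
    print(n)
    for y in np.arange(-.125,.12,.005):
        q=Z[k&(abs(B[...,1]-y)<.0025)]
        if len(q): print("%.3f:%.3f"%(y,np.median(q)),end=" ")
    m=(Z>.057)&(Z<.1)&(abs(B[...,0])<.08)&(abs(B[...,1])<.15);q=W[m][:,:2].astype(np.float32);print("\n",cv2.minAreaRect(q))
    print("top cells >.08:",np.percentile(B[k&(Z>.08)&(Z<.1)],[2,50,98],axis=0).round(4).tolist())
s=r.get_state();print(box(s["tool_pos"]),box([.6487,-.0553]),C-.056*Y)
E
```

```text
top
-0.125:-0.000 -0.120:-0.001 -0.115:0.059 -0.110:0.057 -0.105:0.065 -0.100:0.065 -0.095:0.065 -0.090:0.065 -0.085:0.065 -0.080:0.065 -0.075:0.065 -0.070:0.064 -0.065:0.089 -0.060:0.087 -0.055:0.086 -0.050:1.137 -0.045:0.081 -0.040:0.079 -0.035:0.077 -0.030:0.075 -0.025:0.073 -0.020:0.070 -0.015:0.068 -0.010:0.065 -0.005:0.065 0.000:0.065 0.005:0.064 0.010:0.008 0.015:0.009 0.020:0.008 0.025:0.008 0.030:0.008 0.035:0.008 0.040:0.008 0.045:0.008 0.050:0.008 0.055:0.008 0.060:0.008 0.065:0.008 0.070:0.008 0.075:0.008 0.080:0.009 0.085:0.008 0.090:0.008 0.095:0.009 0.100:0.008 0.105:0.006 0.110:0.034 0.115:0.059 
 ((0.4661945402622223, 0.01074528694152832), (0.23048600554466248, 0.1123681515455246), 82.23104858398438)
top cells >.08: [[-0.0431, -0.0665], [-0.0004, -0.0549], [0.0427, -0.0398]]
scene
-0.125:0.001 -0.120:0.002 -0.115:0.061 -0.110:0.064 -0.105:0.066 -0.100:0.066 -0.095:0.066 -0.090:0.067 -0.085:0.066 -0.080:0.066 -0.075:0.068 -0.070:0.066 -0.065:0.091 -0.060:0.087 -0.055:0.087 -0.050:0.085 -0.045:0.082 -0.040:0.080 -0.035:0.078 -0.030:0.076 -0.025:0.072 -0.020:0.070 -0.015:0.069 -0.010:0.065 -0.005:0.067 0.000:0.067 0.005:0.011 0.010:0.009 0.015:0.009 0.020:0.010 0.025:0.012 0.030:0.009 0.035:0.009 0.040:0.009 0.045:0.010 0.050:0.010 0.055:0.009 0.060:0.010 0.065:0.009 0.070:0.010 0.075:0.008 0.080:0.011 0.085:0.011 0.090:0.011 0.095:0.010 0.100:0.010 0.105:0.007 0.110:0.053 0.115:0.061 
 ((0.4669540822505951, 0.00929943472146988), (0.22958488762378693, 0.11864039301872253), 81.66365814208984)
top cells >.08: [[-0.0421, -0.0676], [0.0012, -0.0545], [0.0436, -0.0359]]
[-0.3499679   0.54092715] [ 0.18975842 -0.04066929] [ 0.45861397 -0.0447838 ]
```

>>> move_arm(
  commands=[-1, 0, 0, -0.03, 0, 0, 0, -1, 0, 0, -0.04, 0, 0, 0, -1, 0, 0, -0.04, 0, 0, 0, -1, 0, 0, -0.03, 0, 0, 0, -1, 0, 0, 0, 0, 0, 0.1741, -1, 0, 0, 0, 0, 0, 0.1741, -1, 0, 0, 0, 0, 0, 0.1741, -1, 0, 0, 0, 0, 0, 0.1741, -1, 0, 0, 0, 0, 0, 0.1741, -1, 0, 0, 0, 0, 0, 0.1741, -1, 0, 0, 0, 0, 0, 0.1741, -1, 0, 0, 0, 0, 0, 0.1741, -1, 0, 0, 0, 0, 0, 0],
)

```text
t: 1.72
tool_pos: [0.1928, 0.5943, 0.3896]
tcp_rot: [0.753, 0.658, -0.0, 0.0]
wrist_force: [0.5, 0.7, 0.4]
gripper_width: 0.001
finger_force: 0.0
```

>>> move_arm(
  commands=[-1, -0.04, 0.022, 0, 0, 0, 0, -1, -0.04, 0.022, 0, 0, 0, 0, -1, -0.04, 0.022, 0, 0, 0, 0, -1, -0.04, 0.022, 0, 0, 0, 0, -1, -0.04, 0.022, 0, 0, 0, 0, -1, -0.04, 0.022, 0, 0, 0, 0, -1, -0.04, 0.022, 0, 0, 0, 0, -1, -0.04, 0.022, 0, 0, 0, 0, -1, -0.04, 0.022, 0, 0, 0, 0, -1, -0.04, 0.022, 0, 0, 0, 0, -1, -0.04, 0.022, 0, 0, 0, 0, -1, -0.04, 0.022, 0, 0, 0, 0, -1, -0.04, 0.022, 0, 0, 0, 0, -1, -0.04, 0.022, 0, 0, 0, 0, -1, -0.04, 0.022, 0, 0, 0, 0, -1, -0.04, 0.022, 0, 0, 0, 0, -1, 0, 0, 0, 0, 0, 0, -1, 0, 0, 0, 0, 0, 0],
)

```text
t: 3.98
tool_pos: [0.4546, -0.0871, 0.3897]
tcp_rot: [0.753, 0.658, -0.0, -0.0]
wrist_force: [0.0, 0.1, 0.2]
gripper_width: 0.001
finger_force: 0.0
```

```bash
python3 - <<'E'
from h import *
s=r.get_state();print(s["t"],s["tool_pos"],box(s["tool_pos"]),s["tcp_rot"],np.round(s["joints"],2))
p,d=r.grab_frame("scene");cv2.imwrite("pics/s1.png",cv2.resize(p[40:280,180:500,::-1],None,fx=2.5,fy=2.5))
E
```

```text
3.975 [ 0.45462304 -0.08712483  0.38972405] [ 0.00178158 -0.09849137] [ 7.52937906e-01  6.58091383e-01 -1.59755250e-04 -4.63760730e-04] [-0.22  0.03  1.81  0.    1.3  -0.08]
```

View pics/s1.png

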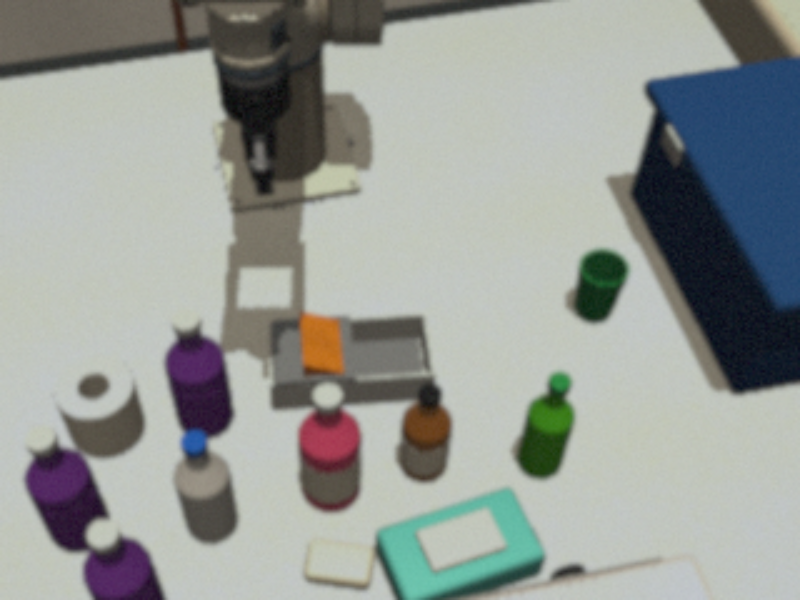

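The gripper is closed and hangs clear above the box's -y end (262,190 in the crop). The nearest purple bottle is at (200,380) and out of the way, so I descend in front of the steep face.

>>> move_arm(
  commands=[-1, 0.006, -0.002, 0.036, 0, 0, 0, -1, 0, 0, 0.036, 0, 0, 0, -1, 0, 0, 0.036, 0, 0, 0, -1, 0, 0, 0.036, 0, 0, 0, -1, 0, 0, 0.036, 0, 0, 0, -1, 0, 0, 0.036, 0, 0, 0, -1, 0, 0, 0.036, 0, 0, 0, -1, 0, 0, 0.026, 0, 0, 0, -1, 0, 0, 0.01, 0, 0, 0, -1, 0, 0, 0.006, 0, 0, 0, -1, 0, 0, 0.004, 0, 0, 0, -1, 0, 0, 0, 0, 0, 0],
)

```text
t: 5.52
tool_pos: [0.4542, -0.0811, 0.0925]
tcp_rot: [0.753, 0.658, 0.0, 0.0]
wrist_force: [-0.1, 0.3, 0.3]
gripper_width: -0.002
finger_force: 0.0
```

```bash
python3 - <<'E'
from h import *
s=r.get_state();print(s["t"],s["tool_pos"],box(s["tool_pos"]),s["wrist_force"])
p,d=r.grab_frame("wrist");cv2.imwrite("pics/w1.png",p[...,::-1])
E
```

```text
5.525 [ 0.45415662 -0.08108689  0.09245627] [ 0.00050153 -0.09257227] [-0.05083569  0.34368382  0.34670405]
```

View pics/w1.png

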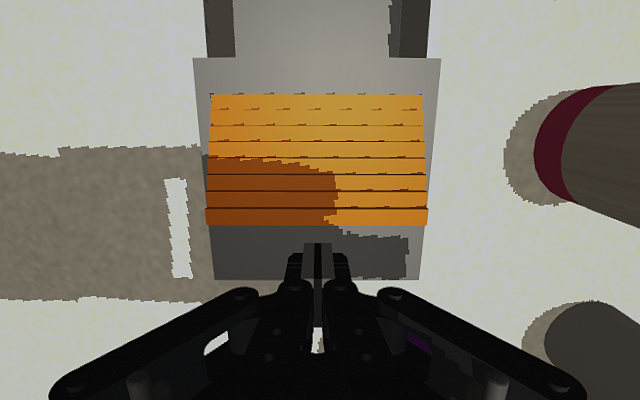

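The wrist view shows the closed fingertips (317,250) centred in front of the steep orange face (y≈215), with the pink bottle off to the right. Now I push gently.

>>> move_arm(
  commands=[-1, 0.006, 0, 0, 0, 0, 0, -1, 0.004, 0, 0, 0, 0, 0, -1, 0.004, 0, 0, 0, 0, 0, -1, 0.006, 0, 0, 0, 0, 0, -1, 0.006, 0, 0, 0, 0, 0, -1, 0.006, 0, 0, 0, 0, 0, -1, 0.006, 0, 0, 0, 0, 0, -1, 0.006, 0, 0, 0, 0, 0, -1, 0.006, 0, 0, 0, 0, 0, -1, 0.006, 0, 0, 0, 0, 0, -1, 0.006, 0, 0, 0, 0, 0, -1, 0.006, 0, 0, 0, 0, 0, -1, 0.006, 0, 0, 0, 0, 0, -1, 0.006, 0, 0, 0, 0, 0, -1, 0.006, 0, 0, 0, 0, 0, -1, 0.006, 0, 0, 0, 0, 0, -1, 0.004, 0, 0, 0, 0, 0, -1, 0, 0, 0, 0, 0, 0],
)

```text
t: 7.82
tool_pos: [0.4665, 0.0144, 0.0919]
tcp_rot: [0.753, 0.658, -0.0, -0.0]
wrist_force: [-0.6, 0.1, -0.2]
gripper_width: -0.002
finger_force: 0.0
```

```bash
cat > cov.py <<'E'
from h import *
s=r.get_state();print(s["t"],s["tool_pos"],box(s["tool_pos"]),s["wrist_force"])
f,d=r.grab_frame("scene");W=cloud("scene",d);B=box(W);Z=W[...,2]
k=(abs(B[...,0])<.045)&(abs(B[...,1])<.14)
h=cv2.cvtColor(f,cv2.COLOR_RGB2HSV);o=(h[...,0]>5)&(h[...,0]<25)&(h[...,1]>150)
print("orange",np.percentile(B[k&o&(Z<.1)][:,1],[2,98]).round(4))
for y in np.arange(-.12,.125,.005):
    q=Z[k&(B[...,0]>0.015)&(abs(B[...,1]-y)<.0025)]
    if len(q): print("%.3f:%.3f"%(y,np.median(q)),end=" ")
E
python3 cov.py
```

```text
7.825 [0.46646063 0.0144264  0.09191573] [-0.00024657  0.00372736] [-0.58152417  0.08433229 -0.24759737]
orange [0.0152 0.0678]
-0.120:0.001 -0.115:0.061 -0.110:0.028 -0.090:0.013 -0.055:0.393 -0.050:0.414 -0.045:0.422 -0.040:0.421 -0.035:0.410 -0.030:0.327 -0.025:0.307 -0.020:0.311 -0.015:0.294 -0.010:0.286 -0.005:0.317 0.000:0.295 0.005:0.316 0.010:0.293 0.015:0.311 0.020:0.307 0.025:0.305 0.030:0.333 0.035:0.324 0.040:0.367 0.045:0.372 0.050:0.387 0.055:0.387 0.060:0.387 0.065:0.378 0.070:0.072 0.075:0.068 0.080:0.064 0.085:0.068 0.095:0.015 0.110:0.060 0.115:0.064 0.120:-0.001
```

>>> move_arm(
  commands=[-1, 0.004, 0, 0, 0, 0, 0, -1, 0.004, 0, 0, 0, 0, 0, -1, 0.004, 0, 0, 0, 0, 0, -1, 0.004, 0, 0, 0, 0, 0, -1, 0.003, 0, 0, 0, 0, 0, -1, 0.002, 0, 0, 0, 0, 0, -1, 0.001, 0, 0, 0, 0, 0, -1, 0.001, 0, 0, 0, 0, 0, -1, 0, 0, 0, 0, 0, 0],
)

```text
t: 9.0
tool_pos: [0.4702, 0.0369, 0.0921]
tcp_rot: [0.753, 0.657, 0.0, 0.0]
wrist_force: [-0.8, -0.0, -0.2]
gripper_width: -0.0
finger_force: 0.3
```

```bash
python3 cov.py
```

```text
9.0 [0.47021054 0.03689248 0.09210058] [0.00042541 0.02649433] [-0.75012422 -0.02676077 -0.16858682]
orange [0.0379 0.0899]
-0.120:-0.001 -0.115:0.062 -0.110:0.029 -0.075:0.017 -0.035:0.389 -0.030:0.401 -0.025:0.421 -0.020:0.427 -0.015:0.421 -0.010:0.406 -0.005:0.299 0.000:0.297 0.005:0.313 0.010:0.291 0.015:0.294 0.020:0.297 0.025:0.285 0.030:0.314 0.035:0.297 0.040:0.306 0.045:0.303 0.050:0.325 0.055:0.318 0.060:0.330 0.065:0.376 0.070:0.383 0.075:0.380 0.080:0.385 0.085:0.381 0.090:0.381 0.095:0.066 0.100:0.066 0.105:0.066 0.110:0.063 0.115:0.057 0.120:0.003
```

>>> move_arm(
  commands=[-1, 0.001, 0, 0, 0, 0, 0, -1, 0.001, 0, 0, 0, 0, 0, -1, 0.001, 0, 0, 0, 0, 0, -1, 0, 0, 0, 0, 0, 0],
)

```text
t: 9.55
tool_pos: [0.4706, 0.0399, 0.0921]
tcp_rot: [0.753, 0.657, 0.0, 0.0]
wrist_force: [0.9, -0.1, 0.0]
gripper_width: 0.001
finger_force: 0.2
```

>>> move_arm(
  commands=[-1, 0.001, 0, 0, 0, 0, 0, -1, 0, 0, 0, 0, 0, 0],
)

```text
t: 9.8
tool_pos: [0.4706, 0.0402, 0.0921]
tcp_rot: [0.753, 0.658, -0.0, 0.0]
wrist_force: [-0.3, -6.2, 1.3]
gripper_width: 0.0
finger_force: 3.4
```

The stop is felt at 6 N, so the cover is fully open. I back off, rise, and move over the pink cap.

>>> move_arm(
  commands=[-1, -0.005, 0, 0, 0, 0, 0, -1, -0.01, 0, 0, 0, 0, 0, -1, -0.015, 0, -0.01, 0, 0, 0, -1, 0, 0, -0.03, 0, 0, 0, -1, 0, 0, -0.04, 0, 0, 0, -1, 0, 0, -0.04, 0, 0, 0, -1, 0, 0, -0.04, 0, 0, 0, -1, 0, 0, -0.03, 0, 0, 0, -1, 0, 0, -0.018, 0, 0, 0, -1, -0.005, 0.027, 0, 0, 0, 0, -1, -0.006, 0.027, 0, 0, 0, 0, -1, -0.006, 0.027, 0, 0, 0, 0, -1, -0.006, 0.027, 0, 0, 0, 0, -1, -0.006, 0.027, 0, 0, 0, 0, -1, -0.006, 0.027, 0, 0, 0, 0, -1, -0.006, 0.027, 0, 0, 0, 0, -1, 0, 0, 0, 0, 0, 0],
)

```text
t: 11.92
tool_pos: [0.6488, -0.0567, 0.3002]
tcp_rot: [0.754, 0.657, 0.0, 0.0]
wrist_force: [-0.5, -0.3, -0.9]
gripper_width: 0.001
finger_force: 0.0
```

```bash
python3 - <<'E'
from h import *
s=r.get_state();p=np.array(s["tool_pos"]);print(s["t"],p,box(p),box([.6487,-.0553])-box(p))
for n in("top","scene"):
    f,d=r.grab_frame(n);W=cloud(n,d);h=cv2.cvtColor(f,cv2.COLOR_RGB2HSV)
    b=box(W);k=(abs(b[...,0])<.05)&(abs(b[...,1])<.115)&(W[...,2]<.1)
    o=k&(h[...,0]>5)&(h[...,0]<28)&(h[...,1]>150);bl=k&(h[...,0]>95)&(h[...,0]<130)&(h[...,1]>100)
    for m,t in((o,"orange"),(bl,"blue")):
        if m.sum():print(n,t,m.sum(),np.percentile(b[m],[2,98],axis=0).round(3).tolist())
    if n=="scene": cv2.imwrite("pics/s2.png",cv2.resize(f[40:280,180:500,::-1],None,fx=2.5,fy=2.5))
E
```

```text
11.925 [ 0.64878586 -0.05667548  0.30019033] [ 0.19002982 -0.04202046] [-0.0002714   0.00135117]
top orange 92 [[-0.04, 0.08], [0.036, 0.094]]
scene orange 316 [[-0.04, 0.042], [0.048, 0.093]]
scene blue 280 [[-0.048, -0.103], [0.013, -0.009]]
```

View pics/s2.png

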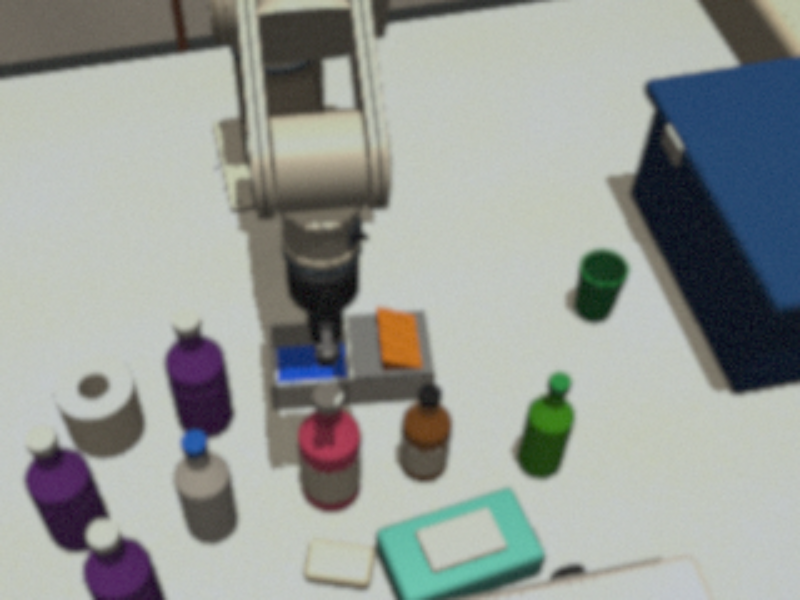

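The cover sits fully over the grey well (orange at 400,340), the blue well is open (310,362), and the fingers are above the pink cap (328,395). I lower to about 50 mm above the cap and hold.

>>> move_arm(
  commands=[-1, 0.001, 0, 0.015, 0, 0, 0, -1, 0, 0, 0.013, 0, 0, 0, -1, 0, 0, 0, 0, 0, 0, -1, 0, 0, 0, 0, 0, 0, -1, 0, 0, 0, 0, 0, 0, -1, 0, 0, 0, 0, 0, 0, -1, 0, 0, 0, 0, 0, 0, -1, 0, 0, 0, 0, 0, 0, -1, 0, 0, 0, 0, 0, 0, -1, 0, 0, 0, 0, 0, 0, -1, 0, 0, 0, 0, 0, 0, -1, 0, 0, 0, 0, 0, 0, -1, 0, 0, 0, 0, 0, 0, -1, 0, 0, 0, 0, 0, 0, -1, 0, 0, 0, 0, 0, 0, -1, 0, 0, 0, 0, 0, 0, -1, 0, 0, 0, 0, 0, 0, -1, 0, 0, 0, 0, 0, 0, -1, 0, 0, 0, 0, 0, 0, -1, 0, 0, 0, 0, 0, 0],
)

```text
t: 14.52
tool_pos: [0.6483, -0.0541, 0.272]
tcp_rot: [0.753, 0.658, 0.0, 0.0]
wrist_force: [0.1, 0.0, 0.5]
gripper_width: -0.001
finger_force: 0.0
```

>>> move_arm(
  commands=[-1, 0, 0, 0, 0, 0, 0, -1, 0, 0, 0, 0, 0, 0],
)

```text
t: 14.78
tool_pos: [0.6483, -0.0542, 0.272]
tcp_rot: [0.753, 0.657, 0.0, -0.0]
wrist_force: [-0.1, -0.1, -0.8]
gripper_width: -0.001
finger_force: 0.0
```

>>> move_arm(
  commands=[-1, 0, 0, -0.028, 0, 0, 0, -1, -0.002, -0.027, 0, 0, 0, 0, -1, -0.002, -0.027, 0, 0, 0, 0, -1, -0.002, -0.027, 0, 0, 0, 0, -1, -0.002, -0.027, 0, 0, 0, 0, -1, -0.002, -0.027, 0, 0, 0, 0, -1, -0.003, -0.027, 0, 0, 0, 0, -1, -0.003, -0.028, 0, 0, 0, 0, -1, 0, 0, 0.03, 0, 0, 0, -1, 0, 0, 0.03, 0, 0, 0, -1, 0, 0, 0.03, 0, 0, 0, -1, 0, 0, 0.03, 0, 0, 0, -1, 0, 0, 0.03, 0, 0, 0, -1, 0, 0, 0.03, 0, 0, 0, -1, 0, 0, 0.015, 0, 0, 0, -1, 0, 0, 0, 0, 0, 0, -1, 0, 0, 0, 0, 0, 0],
)

```text
t: 16.9
tool_pos: [0.4586, -0.0443, 0.1058]
tcp_rot: [0.753, 0.658, 0.0, 0.001]
wrist_force: [0.3, 1.4, -0.5]
gripper_width: 0.003
finger_force: 0.0
```

>>> move_arm(
  commands=[-1, 0, 0, 0, 0, 0, 0, -1, 0, 0, 0, 0, 0, 0, -1, 0, 0, 0, 0, 0, 0, -1, 0, 0, 0, 0, 0, 0, -1, 0, 0, 0, 0, 0, 0, -1, 0, 0, 0, 0, 0, 0, -1, 0, 0, 0, 0, 0, 0, -1, 0, 0, 0, 0, 0, 0, -1, 0, 0, 0, 0, 0, 0, -1, 0, 0, 0, 0, 0, 0, -1, 0, 0, 0, 0, 0, 0, -1, 0, 0, 0, 0, 0, 0, -1, 0, 0, 0, 0, 0, 0, -1, 0, 0, 0, 0, 0, 0, -1, 0, 0, 0, 0, 0, 0, -1, 0, 0, 0, 0, 0, 0, -1, 0, 0, 0, 0, 0, 0, -1, 0, 0, 0, 0, 0, 0],
)

```text
t: 19.15
tool_pos: [0.4578, -0.0443, 0.105]
tcp_rot: [0.753, 0.658, -0.0, -0.0]
wrist_force: [-0.8, 0.4, -0.5]
gripper_width: 0.0
finger_force: 0.0
```

```bash
python3 - <<'E'
from h import *
s=r.get_state();p=np.array(s["tool_pos"]);print(s["t"],p,box(p),s["wrist_force"])
f,d=r.grab_frame("wrist");cv2.imwrite("pics/w2.png",f[...,::-1])
E
```

```text
19.15 [ 0.45783195 -0.04426161  0.10502762] [-0.00084555 -0.05558856] [-0.81055217  0.43830913 -0.51289187]
```

View pics/w2.png

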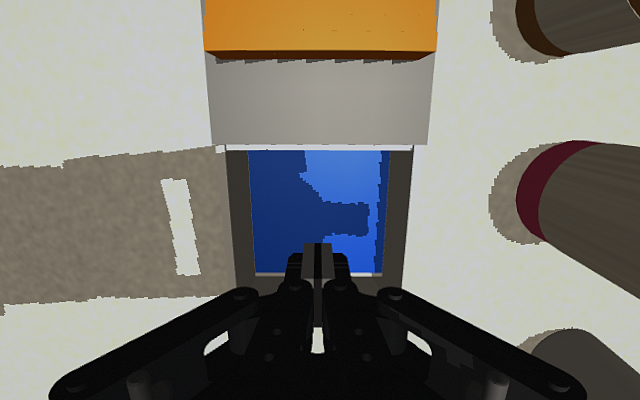

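The wrist view shows the blue well fully uncovered (318,210) with the fingers over it and the cover at its stop (ramp edge at y≈50). The pose matches the well's centre, so I hand in.

```bash
python3 -c "
from workcell import r
print(r.close_job())"
```

```text
the job is handed in; nothing more can be done
None
```

I pushed the cover open to its stop, pointed at the pink cap and then at the blue well for about two seconds each, and handed the job in at about 19 s with the fingers still over the blue well; no verdict came back.

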